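# Heft the pantry boxes and draw out the one that has run low

## Robot

A 6-joint arm with a two-finger parallel gripper is mounted at the origin on a cart in front of the work surface, level with it; the furniture and walls round the work are solid. World frame = base frame: x ahead of the robot, y to its left, z up, the work surface at z = 0. Lengths are in m, angles in rad, forces in N, time in s.
With the tool pointing down it reaches from about 0.4 to 0.825 m from the base axis. Payload 7 kg.
Tool frame: the origin (TCP) lies on the centre line of the jaws, within the pads' length; the fingertips stand 22 mm ahead of it and the grasp point (between the pads) lies 3 mm ahead of it; y points along the fingers, x is the direction in which the jaws open and shut, and the axes are right-handed (so a half turn about y gives the same grasp; the last joint's range is limited). The gripper opens to 88 mm and grips with 3 to 60 N. Pads are 19 mm wide; open, the fingers measure 130 mm over their backs; the gripper's body (78 mm by 193 mm) begins 47 mm behind the grasp point.
Start: joints at [1.628, 0.359, 0.012, 0, -1.224, -0.288], TCP at [0.154, 0.657, 0.249] pointing down, gripper open.
Joint ranges: [-3.07, 3.07], [-1.43, 2.12], [-1.02, 1.25], [-3.03, 1.67], [-3.05, -0], [-3.03, 3.03]. Speed limits (rad/s): [2.39, 2.39, 3.01, 3.14, 3.14, 3.14].

## Interface

Orientations are given as a unit quaternion [x, y, z, w].
In Python, from cell import arm, claw, status, snapshot, camera_info gives the robot as it stands. Calls block until the motion is done:
- arm.move_ptp(position, orientation): joint-space move of the TCP to a pose.
- arm.line_to(position, max_speed=0.15, ori=None): straight line of the TCP; ori=None keeps the orientation; max_speed is the mean speed in m/s.
- arm.move_j(angles): joint-space move.
- claw.release() and claw.grasp(strength=None): open the fingers fully, or close them until they stop; strength is the grip in N (None keeps the last).
- arm.hold(seconds).
- arm.inverse_kinematics(position, orientation): joint angles nearest the present ones, or None.
- status.read_state(): the state.
- snapshot(name): name is "scene" or "top"; returns (picture, depth): 480x640x3 uint8, red, green, blue; 480x640 float32, m along the optical axis (not along the pixel's ray), 0 where there is no reading.
- camera_info(name): a dict with "fx", "fy", "cx", "cy" (pixels), "view" (4x4, takes a point from world to camera coordinates). Camera axes: x right, y down, z forward; pixel columns grow to the right and rows downward; lengths in m; the calibration is good to about 2 mm. A picture is of the moment at which its call begins. camera_info takes no time and is no camera call.
A pose or a line that the arm cannot do raises arm.Unreachable and nothing moves.
- arm.job_done(): hands the job in, once; it reports no verdict.
The state is a dict: "time": time; "joint_positions": joint angles; "joint_velocities": joint speeds; "tau": joint torques, N m; "eef_pos": TCP position; "eef_rot": TCP orientation; "wrist_force": force on the tool from outside, world axes, zero at the start; "ft_torque": the same for the moment, N m; "grip_width": finger opening in m.
Only numpy, scipy, OpenCV 4.12 (cv2) and the standard library are available. Lean on these libraries where they do the work, as an engineer would, in place of code of your own. Each camera call takes 0.05 s, during which the arm holds its last target. There are 200 camera calls.

## Task

One of the three lidded boxes in the bamboo pantry rack is nearly empty: working from left to right, take each by its front knob, raise just its front end about a centimetre for a moment to feel its weight and let it down again. Draw the nearly empty one straight out of its slot and set it flat on the worktop just in front, clear of the rack, for refilling, and slide the two full ones gently home against the cork at the back of the rack. Never tip a box steeply or ram it against the rack, and leave everything else where it is.

Things in the scene. Friction and masses are not known exactly. Their poses are not given: they have to be found in the camera images.
- rack: Pale bamboo pantry rack, fixed, 275 mm wide, 110 deep, 97 high to the top of its shelf (a thin rail round the shelf's sides and back stands 14 mm higher). Origin on the worktop at the middle of the front edge; +x runs into the rack, y to its left, z up. Slots centred at y = +89, 0, -89 mm, 81 mm wide, floor 5 mm above the worktop, shelf underside 87 mm above it (22 mm over the boxes).
- rack_stop (a point): on the floor of the middle slot at the face of the firm cork buffer that stops the box: 100 mm in from the front edge, the same in all slots. Boxes have 2.5 mm play a side, friction 0.3 to 0.4. Meet the cork at a creep (10 to 20 mm/s; 60 mm/s jars it) and stop on feeling it. A wall cabinet hangs 0.49 m above the worktop, its front 3 to 5 cm behind the rack's front edge: back off as you rise
- box_left: White box with grey lid that stays shut, in the left slot (left is +y), 100x76x60 mm. Origin: centre of its underside; x along its length to the rack's back, z up. Starts 6 to 30 mm short of the cork buffer; fully home its origin is at x = 50 mm in the rack's frame. Just one of the three is nearly empty (0.19-0.24 kg in all), the others full (0.73-0.93 kg); all look alike.
- box_left_knob (a point): centre of the left box's steel ball knob, 24 mm across, on a 10 mm stem, 26 mm before the box's front face, 42 mm above its underside. Pinched across, it turns between the fingers, so the box pivots on its rear edge as the knob is raised: that takes 3 to 5 N for a full box, 0.7 to 1.7 N for the nearly empty one
- box_left_heel (a point): middle of the left box's rear bottom edge, 50 mm behind its origin; it stays on the slot floor while the front is raised
- box_middle: White box with grey lid that stays shut, in the middle slot (left is +y), 100x76x60 mm. Origin: centre of its underside; x along its length to the rack's back, z up. Starts 6 to 30 mm short of the cork buffer; fully home its origin is at x = 50 mm in the rack's frame. Just one of the three is nearly empty (0.19-0.24 kg in all), the others full (0.73-0.93 kg); all look alike.
- box_middle_knob (a point): centre of the middle box's steel ball knob, 24 mm across, on a 10 mm stem, 26 mm before the box's front face, 42 mm above its underside. Pinched across, it turns between the fingers, so the box pivots on its rear edge as the knob is raised: that takes 3 to 5 N for a full box, 0.7 to 1.7 N for the nearly empty one
- box_middle_heel (a point): middle of the middle box's rear bottom edge, 50 mm behind its origin; it stays on the slot floor while the front is raised
- box_right: White box with grey lid that stays shut, in the right slot (left is +y), 100x76x60 mm. Origin: centre of its underside; x along its length to the rack's back, z up. Starts 6 to 30 mm short of the cork buffer; fully home its origin is at x = 50 mm in the rack's frame. Just one of the three is nearly empty (0.19-0.24 kg in all), the others full (0.73-0.93 kg); all look alike.
- box_right_knob (a point): centre of the right box's steel ball knob, 24 mm across, on a 10 mm stem, 26 mm before the box's front face, 42 mm above its underside. Pinched across, it turns between the fingers, so the box pivots on its rear edge as the knob is raised: that takes 3 to 5 N for a full box, 0.7 to 1.7 N for the nearly empty one
- box_right_heel (a point): middle of the right box's rear bottom edge, 50 mm behind its origin; it stays on the slot floor while the front is raised
- spice_a: red-capped spice jar, 45 mm across, 106 mm tall, standing on the rack's top shelf; origin at the centre of its underside. To be left alone.
- spice_c: green-capped spice jar, 44 mm across, 99 mm tall, standing on the rack's top shelf; origin at the centre of its underside. To be left alone.
- mug_b: white mug with a yellow band, 90 mm across, 94 mm tall, on the worktop to the right; origin at the centre of its underside. To be left alone.
- jam: jam jar with a pale lid, 61 mm across, 90 mm tall, on the worktop to the right; origin at the centre of its underside. To be left alone.
- mustard: mustard jar with a yellow lid, 57 mm across, 85 mm tall, standing on the rack's top shelf; origin at the centre of its underside. To be left alone.
- egg_timer: red and white wind-up timer, 60 mm across, 46 mm tall, to the right; origin at the centre of its underside. To be left alone.

How it is judged:
On the way, in this order (a step that is already met when the one before it is completed fails the run):
1. the left box's front end is raised (tilted more than 0.03 rad, about 3 mm at its front) with its rear edge still down on the rack, for 0.3 s (angle between box_left's own z axis and vertical above 0.03 rad and z of box_left_heel in the frame of rack below 0.009 m), for 0.3 s.
2. the middle box's front end is raised (tilted more than 0.03 rad, about 3 mm at its front) with its rear edge still down on the rack, for 0.3 s (angle between box_middle's own z axis and vertical above 0.03 rad and z of box_middle_heel in the frame of rack below 0.009 m), for 0.3 s.
3. the right box's front end is raised (tilted more than 0.03 rad, about 3 mm at its front) with its rear edge still down on the rack, for 0.3 s (angle between box_right's own z axis and vertical above 0.03 rad and z of box_right_heel in the frame of rack below 0.009 m), for 0.3 s.
At the end, for the whole second after the job is handed in: The nearly empty box stands flat on the worktop before its slot: rear 3 to 60 mm clear of the rack, within 30 mm of the slot's centre line. Both full boxes stand level in their slots within 4 mm of the cork, pressing on the rack with over 4 N. All (within 0.03 rad of level) released, at rest (((linear speed of each of box_left, box_middle, box_right below 0.02 m/s and contact force between the fingers and box_left below 0.1 N and x of box_left in the frame of rack between -0.11 and -0.053 m and y of box_left in the frame of rack between 0.059 and 0.119 m and height (world z) of box_left below 0.004 m and angle between each of box_left, box_middle, box_right's own z axis and vertical below 0.03 rad and contact force between the fingers and box_middle below 0.1 N and x of each of box_middle, box_right in the frame of rack above 0.046 m and contact force between each of box_middle, box_right and rack above 4 N and contact force between the fingers and box_right below 0.1 N) or (linear speed of each of box_left, box_middle, box_right below 0.02 m/s and contact force between the fingers and box_left below 0.1 N and x of each of box_left, box_right in the frame of rack above 0.046 m and angle between each of box_left, box_middle, box_right's own z axis and vertical below 0.03 rad and contact force between each of box_left, box_right and rack above 4 N and contact force between the fingers and box_middle below 0.1 N and x of box_middle in the frame of rack between -0.11 and -0.053 m and y of box_middle in the frame of rack between -0.03 and 0.03 m and height (world z) of box_middle below 0.004 m and contact force between the fingers and box_right below 0.1 N) or (linear speed of each of box_left, box_middle, box_right below 0.02 m/s and contact force between the fingers and box_left below 0.1 N and x of each of box_left, box_middle in the frame of rack above 0.046 m and angle between each of box_left, box_middle, box_right's own z axis and vertical below 0.03 rad and contact force between each of box_left, box_middle and rack above 4 N and contact force between the fingers and box_middle below 0.1 N and contact force between the fingers and box_right below 0.1 N and x of box_right in the frame of rack between -0.11 and -0.053 m and y of box_right in the frame of rack between -0.119 and -0.059 m and height (world z) of box_right below 0.004 m))); the robot touches nothing.
It fails at once if a box is tipped more than 0.2 rad (angle between any of box_left, box_middle, box_right's own z axis and vertical above 0.2 rad).
It fails at once if a box is rammed or levered against the rack with more than 70 N (contact force between any of box_left, box_middle, box_right and rack above 70 N).
It fails at once if a bystander (spice jars, mug, jam jar, mustard jar, timer) is moved more than 20 mm (distance of any of spice_a, spice_c, mug_b, jam, mustard, egg_timer from where it was at the start of the episode above 0.02 m).
It also fails if it takes over 58 s, if anything falls off the work surface, if the arm or the gripper's body presses on something with over 40 N, if the wrist force passes 120 N, or if a joint passes its speed limit or range.

## Working session

There is one attempt and no reset: what is moved stays moved. The work goes in short steps, each a Python script; the robot and the scene stay as the last script left them, time stands still between calls to the robot, and variables do not carry over. Pictures are saved under pics/ and viewed, about 8 in all and at most 12, crops included, and the job is handed in when it is done.

```bash
mkdir -p pics; ls; python3 - <<'E'
from cell import arm,claw,status,snapshot,camera_info
import cv2,numpy as np
s=status.read_state();print(s)
for n in("scene","top"):
    p,d=snapshot(n);cv2.imwrite(f"pics/{n}0.png",p[...,::-1]);np.save(f"{n}0.npy",d)
    c=camera_info(n);print(n,c)
E
```

```text
pics
{'time': 0.0, 'joint_positions': array([ 1.62810650e+00,  3.59370956e-01,  1.10636043e-02, -3.56657654e-04,
       -1.22412229e+00, -2.88077829e-01]), 'joint_velocities': array([ 0.00049561,  0.00064877, -0.00019231, -0.00025449, -0.00049733,
       -0.00156321]), 'tau': array([-2.09575366e-03, -5.82708871e+01,  2.93062609e+01,  6.99722975e+00,
        6.91663125e-03, -1.56422452e-04]), 'eef_pos': array([0.15432189, 0.65664818, 0.24763387]), 'eef_rot': array([ 0.43950662, -0.55386155,  0.55467003, -0.43864845]), 'wrist_force': array([ 0.0351769 , -0.32000364, -0.99116162]), 'ft_torque': array([-0.00398282,  0.00585737,  0.01021456]), 'grip_width': 0.08747889104743099}
scene {'fx': 460.69086857601576, 'fy': 460.69086857601576, 'cx': 320.32093232773394, 'cy': 240.6494477366051, 'view': array([[-0.60973111, -0.79255459, -0.0092302 ,  0.16116577],
       [-0.49740988,  0.39168406, -0.77405879,  0.42168815],
       [ 0.61709917, -0.46737653, -0.63304644,  0.50223552],
       [ 0.        ,  0.        ,  0.        ,  1.        ]])}
top {'fx': 442.1957872806452, 'fy': 442.1957872806452, 'cx': 318.2310553632148, 'cy': 237.73586895130052, 'view': array([[ 0.11077648, -0.99383122, -0.00529862, -0.28697684],
       [-0.96589352, -0.10640383, -0.23606764,  0.5315707 ],
       [ 0.2340476 ,  0.03126864, -0.97172218,  0.82133618],
       [ 0.        ,  0.        ,  0.        ,  1.        ]])}
```

View pics/scene0.png

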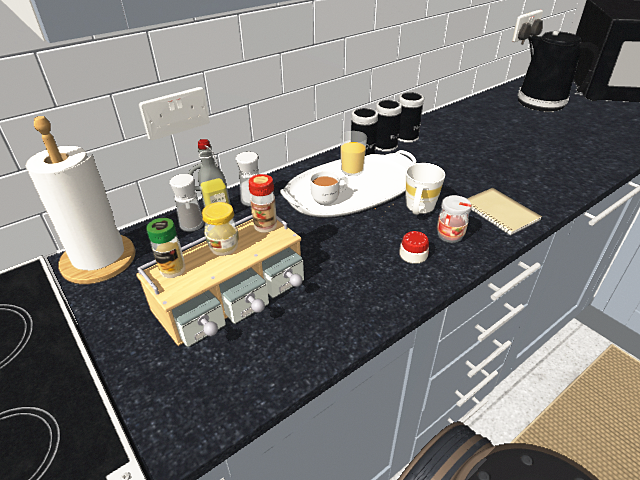

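View pics/top0.png

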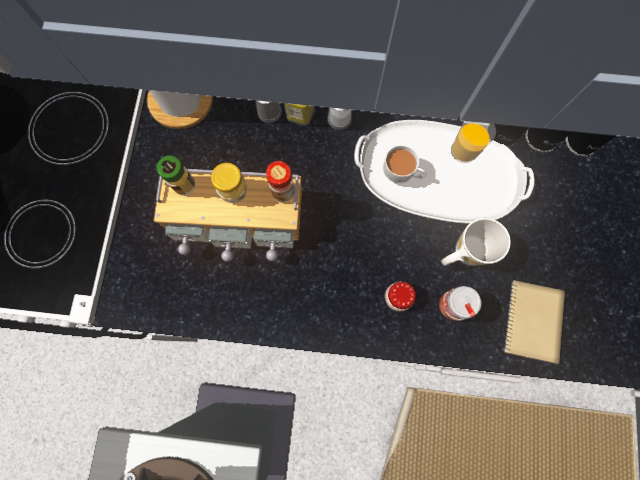

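The scene view shows the knobs near (209,327), (257,306) and (296,282). The top view shows them at (184,248), (228,255) and (272,255), with the rack's front shelf edge running from (155,222) to (298,230). All three boxes stick out of the front.

```bash
cat > h.py <<'E'
from cell import arm,claw,status,snapshot,camera_info
import cv2,numpy as np
from scipy.spatial.transform import Rotation as R
def cloud(n,d):
    c=camera_info(n);v,u=np.mgrid[:480,:640]
    P=np.stack([(u-c['cx'])/c['fx']*d,(v-c['cy'])/c['fy']*d,d],-1)
    V=c['view'];return (P-V[:3,3])@V[:3,:3]
def ray(n,u,v):
    c=camera_info(n);V=c['view'];o=-V[:3,:3].T@V[:3,3]
    d=V[:3,:3].T@np.array([(u-c['cx'])/c['fx'],(v-c['cy'])/c['fy'],1]);return o,d/np.linalg.norm(d)
def tri(a,b):
    A=0;B=0
    for o,d in(a,b):
        M=np.eye(3)-np.outer(d,d);A=A+M;B=B+M@o
    X=np.linalg.solve(A,B);return X,[np.linalg.norm((np.eye(3)-np.outer(d,d))@(X-o)) for o,d in(a,b)]
E
python3 - <<'E'
from h import *
pk={'scene':[(209,327),(257,306),(296,282)],'top':[(184,248),(228,255),(272,255)]}
W={}
for n in('scene','top'):
    p=cv2.imread(f'pics/{n}0.png');d=np.load(f'{n}0.npy');W[n]=w=cloud(n,d)
    h=cv2.cvtColor(p,cv2.COLOR_BGR2HSV)
    bam=(h[...,0]>8)&(h[...,0]<28)&(h[...,1]>60)&(h[...,2]>100)&(abs(w[...,2]-.097)<.005)&(w[...,0]<1.0)&(d>0)
    bam&=(np.mgrid[:480,:640][1]<310)
    q=w[bam];r=cv2.minAreaRect((q[:,:2]*1000).astype(np.float32));print(n,len(q),r,np.median(q[:,2]));print(cv2.boxPoints(r))
for i in range(3):
    print(i,tri(ray('scene',*pk['scene'][i]),ray('top',*pk['top'][i])))
    for n in W:
        u,v=pk[n][i];print(' ',n,W[n][v,u])
# crops
a=cv2.imread('pics/scene0.png')[240:350,130:320];b=cv2.imread('pics/top0.png')[150:270,140:310]
a=cv2.resize(a,None,fx=4,fy=4,interpolation=2);b=cv2.resize(b,None,fx=4,fy=4,interpolation=2)
cv2.imwrite('pics/c_scene.png',a);cv2.imwrite('pics/c_top.png',b)
E
```

```text
scene 4907 ((700.3499755859375, -37.954376220703125), (291.9964904785156, 281.33685302734375), 3.422053813934326) 0.0979125106443647
[[ 546.21545    93.748505]
 [ 563.00867  -187.0867  ]
 [ 854.4845   -169.65726 ]
 [ 837.6913    111.17795 ]]
top 5140 ((691.9761962890625, -37.9891357421875), (270.4000549316406, 280.84161376953125), 3.0471441745758057) 0.09647033617269396
[[ 549.5029    95.04623]
 [ 564.43176 -185.39833]
 [ 834.44946 -171.0245 ]
 [ 819.5206   109.42006]]
0 (array([0.51251047, 0.04151673, 0.05042858]), [np.float64(0.000697538942533263), np.float64(0.0006975389425331746)])
  scene [0.50543612 0.04427121 0.05934966]
  top [0.51059922 0.03827789 0.05829634]
1 (array([ 0.50871466, -0.04830888,  0.04484129]), [np.float64(0.00024915516589422125), np.float64(0.0002491551658941452)])
  scene [ 0.49988079 -0.04381194  0.05549832]
  top [ 0.5061277  -0.05168648  0.05842985]
2 (array([ 0.51803876, -0.13744737,  0.04300663]), [np.float64(0.000842467058751207), np.float64(0.0008424670587511844)])
  scene [ 0.50873772 -0.13239541  0.0529358 ]
  top [ 0.51594467 -0.13877578  0.05742596]
```

View pics/c_scene.png

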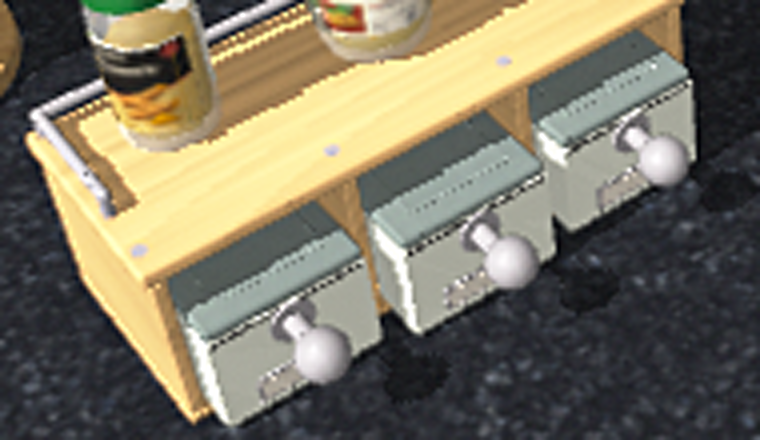

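View pics/c_top.png

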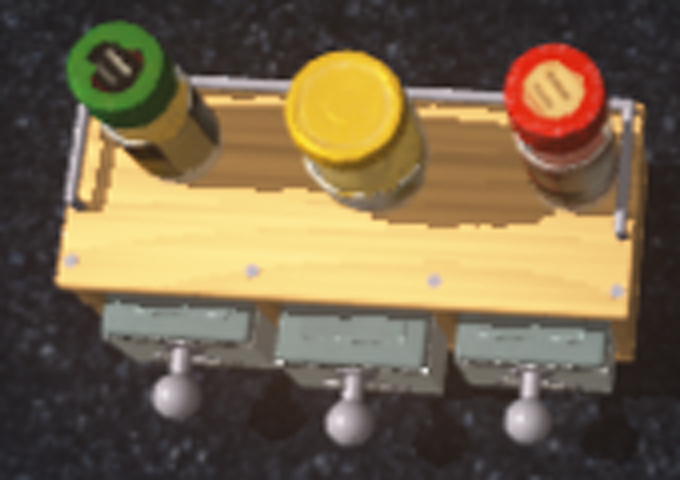

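```bash
python3 - <<'E'
from h import *
sc=[(322,353),(510,262),(662,160)];tp=[(176,396),(349,422),(527,420)]
S=lambda x,y:((x+.5)/4-.5+130,(y+.5)/4-.5+240);T=lambda x,y:((x+.5)/4-.5+140,(y+.5)/4-.5+150)
K=[]
for a,b in zip(sc,tp):
    X,r=tri(ray('scene',*S(*a)),ray('top',*T(*b)));K.append(X);print('knob',X.round(4),np.round(r,4))
def pl(n,uv,z):
    o,d=ray(n,*uv);return o+d*(z-o[2])/d[2]
fl,fr=pl('top',T(58,286),.097),pl('top',T(630,312),.097)
print('top front',fl,fr,np.linalg.norm(fl-fr))
gl=pl('scene',S(148,282),.097);print('scene frontleft',gl)
# front edge from depth points
fx=[]
for n in('scene','top'):
    p=cv2.imread(f'pics/{n}0.png');w=cloud(n,np.load(f'{n}0.npy'));h=cv2.cvtColor(p,cv2.COLOR_BGR2HSV)
    m=(h[...,0]>8)&(h[...,0]<28)&(h[...,1]>60)&(h[...,2]>100)&(abs(w[...,2]-.097)<.004)&(w[...,0]<.75)&(w[...,0]>.5)&(w[...,1]<.15)&(w[...,1]>-.22)
    q=w[m];E=[]
    for y in np.arange(-.16,.08,.01):
        s=q[abs(q[:,1]-y)<.005]
        if len(s)>5:E.append((y,s[:,0].min()))
    E=np.array(E);f=np.polyfit(E[:,0],E[:,1],1);print(n,'x=a*y+b',f,np.abs(np.polyval(f,E[:,0])-E[:,1]).max(),'y range',q[:,1].min(),q[:,1].max())
ym=(fl+fr)/2;yaw=np.arctan2(*(lambda e:(-e[0],e[1]))(fl-fr));print('mid',ym,'yaw',yaw)
c,s=np.cos(yaw),np.sin(yaw)
for k in K:
    d=k[:2]-ym[:2];print('knob in rack',(c*d[0]+s*d[1]).round(4),(-s*d[0]+c*d[1]).round(4),k[2].round(4))
E
```

```text
knob [0.5106 0.0414 0.0503] [0.0002 0.0002]
knob [ 0.5071 -0.0475  0.0492] [0.0002 0.0002]
knob [ 0.5179 -0.1365  0.0496] [0.0002 0.0002]
top front [0.54982136 0.09265092 0.097     ] [ 0.56723467 -0.18503191  0.097     ] 0.27822828256930277
scene frontleft [0.54604897 0.09153186 0.097     ]
scene x=a*y+b [-0.05394515  0.55325986] 0.0010793574247035531 y range -0.18542724768956595 0.09956961203052214
top x=a*y+b [-0.0540103   0.55505099] 0.0008960208169169759 y range -0.18456535729540524 0.0958224346382791
mid [ 0.55852802 -0.04619049  0.097     ] yaw 0.06262733647543438
knob in rack -0.0424 0.0904 0.0503
knob in rack -0.0514 0.0019 0.0492
knob in rack -0.0462 -0.0876 0.0496
```

```bash
cat >> h.py <<'E'
YAW=.057;O=np.array([.5575,-.0465,0]);C,S_=np.cos(YAW),np.sin(YAW)
EX=np.array([C,S_,0]);EY=np.array([-S_,C,0]);EZ=np.array([0,0,1.])
def quat(p,flip):
    y=np.sin(p)*EX-np.cos(p)*EZ;x=EY*(-1 if flip else 1)
    return R.from_matrix(np.stack([x,y,np.cross(x,y)],1)).as_quat()
def fwd(p):return np.sin(p)*EX-np.cos(p)*EZ
def W(x,y,z):return O+x*EX+y*EY+z*EZ
def toR(w):d=np.array(w)-O;return np.array([d@EX,d@EY,d[2]])
E
python3 - <<'E'
from h import *
for p in(0.3,.5,.7,.9,1.2):
  for f in(0,1):
    out=[]
    for x in(-.026,-.05,-.10,-.145,-.16):
      for y in(.089,0,-.089):
        for z in (.047,):
          j=arm.inverse_kinematics(W(x,y,z)-.003*fwd(p),quat(p,f)); out.append('-' if j is None else 'Y')
    j=arm.inverse_kinematics(W(-.1,.089,.05)-.003*fwd(p),quat(p,f))
    print(p,f,''.join(out),None if j is None else np.round(j,2))
E
```

```text
0.3 0 --Y--Y--Y------ None
0.3 1 --Y--Y--Y------ None
0.5 0 --------------- None
0.5 1 --------------- None
0.7 0 --Y-YY-YYYYYYYY None
0.7 1 --Y-Y----YYYYYY None
0.9 0 YYY-YY-YY-YY--Y None
0.9 1 YYY-YY-YY-YY--Y None
1.2 0 -YY--Y--Y--Y--Y None
1.2 1 -YY--Y--Y--Y--Y None
```

```bash
python3 - <<'E'
from h import *
s=status.read_state();print(R.from_quat(s['eef_rot']).as_matrix().round(2))
arm.line_to([.105,.46,.30],max_speed=.3)
j=np.array(status.read_state()['joint_positions']);print(j.round(3))
j[0]-=1.45;arm.move_j(j)
s=status.read_state();print(s['time'],s['eef_pos'],R.from_quat(s['eef_rot']).as_matrix().round(2))
for p in(0,.3,.5,.7,.9,1.1,1.3):
  for f in(0,1):
    out=[]
    for x in(-.026,-.05,-.10,-.145,-.16):
      for y in(.089,0,-.089):
          j=arm.inverse_kinematics(W(x,y,.047)-.003*fwd(p),quat(p,f)); out.append('-' if j is None else 'Y')
    j=arm.inverse_kinematics(W(-.1,.0,.05)-.003*fwd(p),quat(p,f))
    print(p,f,''.join(out),None if j is None else np.round(j,2))
E
```

```text
[[-0.23 -0.    0.97]
 [-0.97 -0.   -0.23]
 [ 0.   -1.    0.  ]]
[ 1.765 -0.016 -0.332  0.    -1.254 -0.425]
3.1833 [ 0.46964942 -0.04809982  0.30019692] [[-0.99  0.   -0.11]
 [ 0.11  0.   -0.99]
 [-0.   -1.   -0.  ]]
0 0 YYYYYYYYYYYYYYY [ 0.32  0.24 -0.7  -0.   -0.63 -1.83]
0 1 YYYYYYYYYYYYYYY [ 0.32  0.24 -0.7   0.   -0.63  1.31]
0.3 0 --Y--Y--Y------ None
0.3 1 --Y--Y--Y------ None
0.5 0 --------------- None
0.5 1 --------------- None
0.7 0 --Y-YY-YYYYYYYY [-0.09  0.11 -0.74 -1.34 -0.1  -0.12]
0.7 1 --Y-Y----YYYYYY [-0.09  0.11 -0.74 -1.34 -0.1   3.02]
0.9 0 YYY-YY-YY-YY--Y [-0.82  0.33 -0.93 -2.02 -0.73  1.22]
0.9 1 YYY-YY-YY-YY--Y [-0.82  0.33 -0.93 -2.02 -0.73 -1.92]
1.1 0 -YY--Y--Y--Y--Y None
1.1 1 -YY--Y--Y--Y--Y None
1.3 0 -YY--Y--Y--Y--Y None
1.3 1 -YY--Y--Y--Y--Y None
```

```bash
cat >> h.py <<'E'
Q=quat(0,1);UP=.013   # tool down; TCP height above knob centre
KN=[toR(k) for k in([.5106,.0414,.047],[.5071,-.0475,.047],[.5179,-.1365,.047])]
def T(x,y,z):return W(x,y,z+UP)
def force(n=12):
    a=[]
    for _ in range(n):arm.hold(.015);a.append(status.read_state()['wrist_force'])
    f=np.mean(a,0);return np.array([f@EX,f@EY,f[2]])
def here():return toR(status.read_state()['eef_pos'])
def weigh(i):
    x,y,z=KN[i]
    arm.move_ptp(T(x-.005,y,.125),Q)
    arm.line_to(T(x,y,z),max_speed=.12)
    f0=force();claw.grasp(18);f1=force()
    s=status.read_state();print('t',s['time'],'f0',f0.round(1),'grasped',(f1-f0).round(1),'width',s['grip_width'],'at',here().round(4))
    arm.line_to(T(x+.0034,y,z+.010),max_speed=.02)
    arm.hold(.4);f2=force();s2=here()
    arm.line_to(T(x,y,z),max_speed=.02);f3=force()
    print('lift',(f2-f0).round(2),'down',(f3-f0).round(2),'lifted at',s2.round(4),'t',status.read_state()['time'])
    return f2-f0
def away():
    claw.release();p=here();arm.line_to(W(p[0]-.003,p[1],.14),max_speed=.15)
def home(i):
    x,y,z=KN[i];p=x;f0=force(8);arm.line_to(T(-.036 if x<-.037 else x,y,z),max_speed=.03)
    p=max(x,-.036)
    while p<-.019:
        p+=.001;arm.line_to(T(p,y,z),max_speed=.015)
        f=force(2)-f0
        print((p*1000).__round__(),f.round(1),end=' ')
        if f[0]<-8:break
    s=status.read_state();print('\nend',p,here().round(4),'t',s['time'])
E
python3 - <<'E'
from h import *
print([k.round(4) for k in KN],status.read_state()['time'])
weigh(0)
p,_=snapshot('scene');cv2.imwrite('pics/s1.png',cv2.resize(p[200:380,100:340,::-1],None,fx=3,fy=3))
E
```

```text
[array([-0.0418,  0.0904,  0.047 ]), array([-0.0504,  0.0019,  0.047 ]), array([-0.0447, -0.0876,  0.047 ])] 3.1833
t 6.8333 f0 [0.1 0.1 0.1] grasped [ 0.  -0.  -0.3] width 0.022337179225429507 at [-0.0418  0.0904  0.06  ]
lift [-0.04 -0.14 -1.43] down [-0.42  0.16 -0.81] lifted at [-0.0385  0.0904  0.07  ] t 8.9833
```

View pics/s1.png

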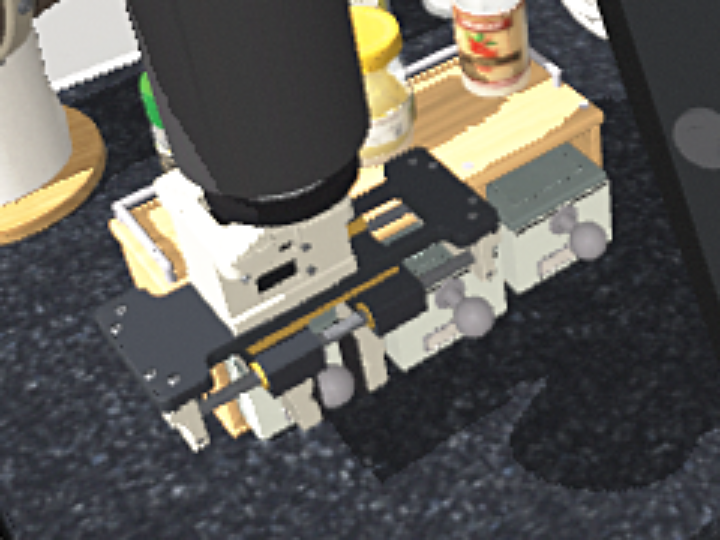

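The knob sits between the fingers at crop (335,385), and the other two boxes have not moved. The light reading could mean an empty box or a slipped grip, so I'll repeat the lift and check the tilt in a picture.

```bash
python3 - <<'E'
from h import *
x,y,z=KN[0]
f0=force(20);a,da=snapshot('scene')
arm.line_to(T(x+.0034,y,z+.010),max_speed=.03);arm.hold(.2)
f1=force(20);b,db=snapshot('scene')
arm.line_to(T(x,y,z),max_speed=.03);f2=force(20)
print(f0.round(2),f1.round(2),f2.round(2),status.read_state()['time'],status.read_state()['grip_width'])
f=lambda p:cv2.resize(p[285:360,160:260,::-1],None,fx=4,fy=4)
cv2.imwrite('pics/s2.png',np.hstack([f(a),f(b)]))
E
```

```text
[-0.25  0.14 -0.84] [ 0.06  0.15 -1.47] [ 0.11  0.01 -0.9 ] 11.3333 0.02261830134919144
```

View pics/s2.png

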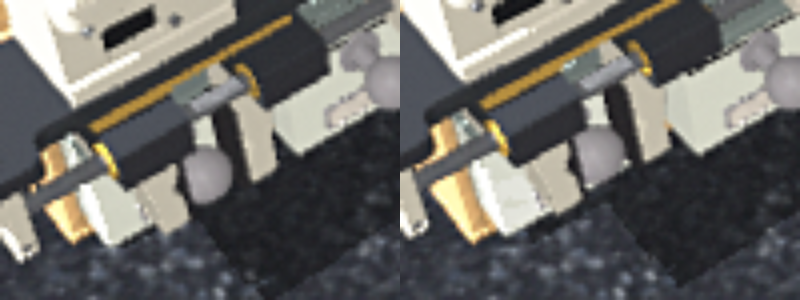

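The knob rose about 5 px together with the fingers, so the box really tilted. The load was about 1.5 N, so the left box is the nearly empty one. Next I'll weigh the middle box, and slide it home if it proves full.

```bash
python3 - <<'E'
from h import *
away()
f=weigh(1)
if f[2]<-2.5: home(1)
E
```

```text
t 15.875 f0 [-0.2 -0.   0.1] grasped [ 0.1 -0.3 -0.3] width 0.022448690130904926 at [-0.0504  0.0018  0.06  ]
lift [ 1.07 -0.03 -4.52] down [-2.58  0.01 -0.2 ] lifted at [-0.047   0.0019  0.07  ] t 18.025
-35 [ 2.3  1.  -2. ] -34 [-0.2  0.7  0.7] -33 [0.1 0.  0.8] -32 [ 0.3 -0.6 -1. ] -31 [ 1.1  0.3 -0.2] -30 [ 1.3  0.3 -0.3] -29 [ 0.7  0.3 -0.3] -28 [ 0.7  0.3 -0.2] -27 [ 0.5  0.  -0.2] -26 [ 1.2  0.4 -0.3] -25 [-2.5  1.   3.4] -24 [-5.8  2.2  7. ] -23 [-9.   4.  10.4] 
end -0.022999999999999986 [-0.0255  0.0018  0.0599] t 22.475
```

```bash
sed -i 's/f\[0\]<-8/f[0]<-5/' h.py; python3 - <<'E'
from h import *
arm.line_to(T(-.0255,KN[1][1],KN[1][2]),max_speed=.02);print(force(5))
away()
f=weigh(2)
if f[2]<-2.5: home(2);arm.line_to(T(-.0255,KN[2][1],KN[2][2]),max_speed=.02);print(force(5))
E
```

```text
[-4.03987278  1.1932352   1.07933901]
t 27.4 f0 [0.1 0.  0.2] grasped [-1.  -1.1  0.3] width 0.022567853426531136 at [-0.0448 -0.0877  0.06  ]
lift [ 1.36 -0.23 -4.74] down [-1.6  -0.76 -1.  ] lifted at [-0.0412 -0.0876  0.07  ] t 29.55
-35 [ 2.9  0.8 -3.2] -34 [-0.2  1.4  0.3] -33 [-0.3  0.8  0.4] -32 [ 0.3 -0.1 -1.1] -31 [-0.1  0.5 -1.3] -30 [-0.1  0.6 -1.7] -29 [ 0.2  0.  -1.1] -28 [ 0.5  0.7 -1.3] -27 [ 1.3  1.  -1.5] -26 [-2.3  1.2  0.9] -25 [-5.3  2.6  4.4] 
end -0.024999999999999988 [-0.0263 -0.0876  0.0599] t 33.2417
[-5.59013265  1.05567828  2.04170781]
```

Middle (4.5 N) and right (4.7 N) are full, and both are now against the cork. Next I draw the left box out.

```bash
python3 - <<'E'
from h import *
away()
x,y,z=KN[0]
arm.move_ptp(T(x-.005,y,.125),Q);arm.line_to(T(x,y,z),max_speed=.12)
f0=force(5);claw.grasp(18)
arm.line_to(T(-.100,y,z+.001),max_speed=.05);print((force(4)-f0).round(1))
arm.line_to(T(-.150,.0895,z+.001),max_speed=.05);print((force(4)-f0).round(1),status.read_state()['grip_width'])
arm.line_to(T(-.150,.0895,.042),max_speed=.02);print((force(6)-f0).round(1),here(),status.read_state()['time'])
claw.release();arm.hold(.2)
arm.line_to(T(-.152,.0895,.16),max_speed=.15)
print(status.read_state()['time'])
p,d=snapshot('scene');q,e=snapshot('top');np.save('scene2.npy',d);np.save('top2.npy',e)
cv2.imwrite('pics/s3.png',p[...,::-1]);cv2.imwrite('pics/t3.png',q[...,::-1])
f=lambda p:cv2.resize(p,(380,285))
cv2.imwrite('pics/st3.png',np.vstack([cv2.resize(p[220:380,120:340],(412,300)),cv2.resize(q[140:300,130:350],(412,300))])[...,::-1])
E
```

```text
[-0.8  0.4 -1.2]
[-1.3 -0.1 -1.4] 0.022986619035373183
[-1.6 -1.1  5.8] [-0.14967398  0.0894465   0.05514696] 41.25
43.55
```

View pics/st3.png

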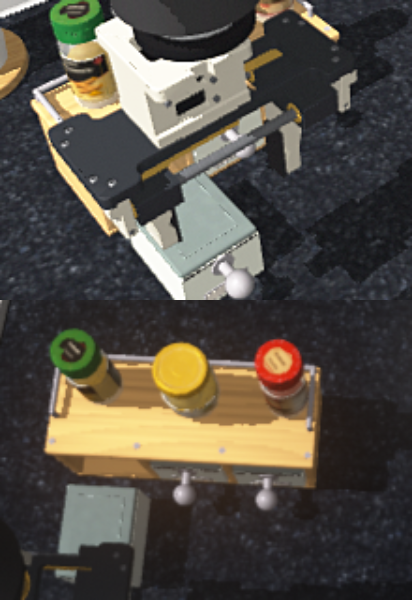

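The left box stands flat on the worktop with a gap to the rack, and the middle and right boxes are in their slots. I'll check this numerically from the saved depth images.

```bash
python3 - <<'E'
from h import *
w=cloud('top',np.load('top2.npy'));r=(w-O)@np.stack([EX,EY,EZ],1)
v,u=np.mgrid[:480,:640]
m=(abs(r[...,2]-.06)<.006)&(r[...,0]<-.008)&(r[...,0]>-.13)&(r[...,1]>.03)&(r[...,1]<.15)
q=r[m];print(len(q),'lid x',np.percentile(q[:,0],[1,99]),'y',np.percentile(q[:,1],[2,98]))
A=np.c_[q[:,:2],np.ones(len(q))];print('plane',np.linalg.lstsq(A,q[:,2],rcond=None)[0].round(4),np.median(q[:,2]))
b=cv2.imread('pics/t3.png')
sx=220/412;sy=160/300
for k,(px,py) in {'mid':(184,193),'right':(266,199)}.items():
    o,d=ray('top',130+px*sx,140+py*sy);X=o+d*(.048-o[2])/d[2];print(k,'knob',toR(X).round(4))
print(force(5),here(),status.read_state()['time'])
E
```

```text
1274 lid x [-0.12030167 -0.02314174] y [0.0520359  0.12482705]
plane [-0.003   0.0013  0.0596] 0.059905690042132975
mid knob [-0.0247  0.0021  0.048 ]
right knob [-0.0266 -0.0872  0.048 ]
[-0.64558163 -0.38548454 -0.00125544] [-0.15244474  0.08927212  0.17215162] 43.7333
```

```bash
python3 -c "
from h import *
arm.job_done();print(status.read_state()['time'])"
```

```text
the job is handed in; nothing more can be done
the job is handed in; nothing more can be done
```

The left box was the nearly empty one. It now stands on the worktop in front of its slot, and the two full boxes are home against the cork. I handed the job in after about 44 s of the 58 s allowed; no verdict is reported.

**Weighing:** I lifted each front end about 1 cm, working left to right. The loads were about 1.5 N for the left box, 4.5 N for the middle and 4.7 N for the right. I lifted the left box twice, because it read about 0.8 N even when set down and I wanted to rule out a slipped grip. A picture showed it really did tilt.

**Full boxes:** I crept the middle and right boxes in until I felt the cork. The middle one was pressed to about 9 N and the right one to about 5 N, far below the 70 N limit.

**Last checks:**
- **Left box:** its lid is level within 0.003 rad at 60 mm height. Its rear is about 23 mm clear of the rack, and it sits about 1 mm off the slot's centre line.
- **Middle and right boxes:** their knobs measured 24.7 and 26.6 mm in front of the rack, against 26 mm when fully home. That is within the camera error of about 2 mm.
- **Robot:** the gripper is open, about 0.1 m above the box and touching nothing.
- **Other items:** the three jars on the rack shelf look unmoved in the last picture. I did not recheck the mug, jam jar or timer, but the arm never went near them.

None of these checks failed. I did not measure how hard the full boxes press on the rack or how level they stand.

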